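# Fit the bleed-valve knob over its spacer and hold the valve open

## Task

Slide the brass spacer over the bleed valve's upright D-shaft so that it lies flat on the red release ring, and let go of it. Then take the black knob, turn it so that its white pointer is on the same side as the flat of the shaft, push it onto the shaft until it bears on the spacer, and press the red ring all the way down. Finish while still gripping the knob and holding the ring down, and leave the nut, elbow and bottle where they are.

Things in the scene. Friction and masses are not known exactly. Their poses are not given: they have to be found in the camera images.
- valve: Fixed aluminium valve block, 100 (x) x 90 (y) x 40 mm high, brass ports on its +y and -y sides reaching 71 mm from its centre (32 mm high); a round dark steel boss (52 mm across) on top reaches 48 mm above the bench. Origin at the centre of its underside, on the bench. The shaft stands on its vertical centre line.
- shaft: Fixed upright steel D-shaft on the valve's centre line, at a varying angle to the block: 18 mm round with a flat along its whole length, 3 mm from the axis. Origin on its axis, 40 mm above the bench; z up; +x points squarely out of the flat. Top 94 mm above the bench; the last 4 mm taper to 0.6 of the width. The flat is painted yellow; a yellow tick on the boss shows its side. It does not turn.
- shaft_tip (a point): Centre of the top of the D-shaft, 94 mm above the bench; same axes as the shaft.
- release (a joint): How far the red release ring is pressed down, in m: 0 at rest, 0.008 at its stop. A spring resists with 5 N at rest (so it carries the spacer and knob unpressed), rising to 10 N at the stop.
- release_top (a point): Centre of the top face of the red release ring (38 mm outside, 22 mm inside) around the shaft. 56 mm above the bench at rest, 48 mm (flush with the boss) when fully pressed.
- spacer: Loose brass ring, 36 mm outside, 21 mm bore, 20 mm high, 0.1 kg, lying flat on the bench. Origin at the centre of its underside, z up. On the release ring its top is 76 mm above the bench, and 18 mm of shaft stand out of it. Without it the knob cannot reach the release ring.
- knob: Loose black knob, 0.1 kg, upright on the bench: round skirt 44 mm across, 35 mm high; on top a bar grip 40 (x) x 12 (y) x 24 mm high. Origin: centre of the underside, z up. A white line on the bar's top points along +x. In the underside a D-bore 30 mm deep, 20.4 mm round, flat 4.2 mm from the axis on +x: it goes on only with its +x along the shaft's +x (within 0.15 rad).
- nut: Bystander: loose brass hexagon nut, 40 mm over corners, 18 mm high; origin at the centre of its underside.
- elbow: Bystander: loose brass elbow fitting, 24 mm cube with a stub up (44 mm high) and a stub along +x (to 34 mm); origin under the cube's centre.
- sealant: Bystander: small white bottle with a red cap, 36 mm across, 70 mm high; origin at the centre of its underside.

How it is judged:
By the outcome, as a careful person would: the job done as asked, in the order asked, and still so for the second after the job is handed in, while the arm keeps its last pose, push and grip.
It also fails if it takes over 58 s, if anything falls off the work surface, if the arm or the gripper's body presses on something with over 40 N, if the wrist force passes 120 N, or if a joint passes its speed limit or range.

## Robot

A 7-joint arm with a two-finger parallel gripper is mounted at the origin on the work surface. World frame = base frame: x ahead of the robot, y to its left, z up, the work surface at z = 0. Lengths are in m, angles in rad, forces in N, time in s.
With the tool pointing down it reaches from about 0.425 to 0.875 m from the base axis. Payload 9.9 kg.
Tool frame: the origin (TCP) lies midway between the tips of the shut fingers; the grasp point (between the pads) lies 19 mm behind it; x points along the fingers, y is the direction in which the jaws open and shut, and the axes are right-handed (so a half turn about x gives the same grasp; the last joint's range is limited). The gripper opens to 85 mm and grips with 20 to 120 N. Pads are 22 mm wide; open, the fingers measure 114 mm over their backs; the gripper's body (76 mm by 85 mm) begins 54 mm behind the grasp point. The pads swing forward as they close: fully open they stand 13 mm farther back than shut.
Start: joints at [-1.346, 0.576, 0.025, 1.437, -0.015, 1.129, -0.057], TCP at [0.205, 0.643, 0.195] pointing down, gripper open.
Joint ranges: [-2.76, 2.76], [-0.34, 2.15], [-1.52, 1.57], [0.19, 2.46], [-1.09, 4.23], [0.17, 1.99], [-2.82, 2.82]. Speed limits (rad/s): [2.22, 2.22, 3.01, 3.01, 3.14, 3.14, 3.14].

## Interface

Orientations are given as a rotation vector (axis times angle).
In Python, from workcell import ctrl gives the robot as it stands. The module is installed in compiled form; this text tells all that it offers.
- The arm moves only by the tool step_arm, never from a script. Its argument "plan" is a list of rows, each an object with "xyz": the shift along the tool's x, y, z in mm, a list of three; "twist": the turn, a rotation vector about the tool's x, y, z in degrees, a list of three; "claw": the opening, from -1 (shut) to 1 (fully open). A call has exactly 8 rows; each row is the pose to reach, as a shift and turn from the pose commanded when the call began, along the tool's axes at that moment; what a row does not reach only later rows make up. A row lasts 1/10 s, in which the tool goes at most 50 mm and 8.59 degrees, less where a joint would pass 70% of its speed; a pose out of reach is approached as far as the arm can. A call with a gripper value outside its range is refused whole. The fingers move at their own pace and stop on an object; the grip force is fixed at half the most. Time passes only in rows, so rows that repeat a pose let the fingers close, or fill a call up. It gives the time, the measured TCP pose, the force and the opening at its end, in the units of the state.
- ctrl.read_state(): the state, without advancing time (a new reading comes with each control period).
- ctrl.snapshot(name): name is "scene" or "top" or "wrist"; returns the picture (384x512x3 uint8, blue, green, red); there is no depth.
- ctrl.camera_params(name): a dict with "camera_matrix" (3x3 intrinsics, pixels), "extrinsics" (4x4, takes a point from world to camera coordinates); the wrist camera has in their place "hand_eye" (4x4, takes a point from camera to tool coordinates, whose origin is the TCP and whose axes are the tool frame's). Camera axes: x right, y down, z forward; pixel columns grow to the right and rows downward; lengths in m; the calibration is good to about 2 mm. A picture is of the moment at which its call begins: read the wrist's pose just before it. camera_params takes no time and is no camera call.
- ctrl.finish_job(): hands the job in, once; it reports no verdict.
Trained networks look in the newest picture that a camera, given by its name, has taken for a name from the list of things; names that differ only in an ending like _2 or _b are one class to them, and where a whole thing is asked for, a point or a joint stands for the part that bears it (a point fixed in the world has none). Each returns a list of dicts, best first, with "p" (0 to 1); they miss things now and then, are a little off and sometimes report something else, mostly with a low value. They report only what shows in the picture. A call takes as long as a camera call.
- ctrl.recognise(camera, name): "position" ([x, y, z] in m, in world coordinates, good to about 4 mm: the middle of the surface that is visible of it).
The state is a dict: "time_s": time; "joint_positions": joint angles; "joint_vel": joint speeds; "joint_efforts": joint torques, N m; "tcp_pos": TCP position; "orientation": TCP orientation; "wrist_force": force on the tool from outside, world axes, zero at the start; "torque": the same for the moment, N m; "gripper_width": finger opening in m.
Only numpy, scipy, OpenCV 4.12 (cv2) and the standard library are available. Lean on these libraries where they do the work, as an engineer would, in place of code of your own. Each camera call takes 0.05 s, during which the arm holds its last target. There are 200 camera calls.

## Working session

There is one attempt and no reset: what is moved stays moved. The work goes in short steps, Python scripts to look and compute and a tool call to move; the robot and the scene stay as the last step left them, time stands still between calls to the robot, and variables do not carry over. Pictures are saved under pics/ and viewed, about 8 in all and at most 12, crops included, and the job is handed in when it is done.

Besides the shell and the picture viewer there is one more tool, called after ">>>" as name(argument=value, ...), one argument or row to a line, values as JSON. step_arm: Moves the arm, as the interface text tells. Its arguments: {"type":"object","properties":{"plan":{"type":"array"}},"required":["plan"]}

```bash
mkdir -p pics; python3 - <<'E'
from workcell import ctrl
import cv2,numpy as np
np.set_printoptions(precision=4,suppress=True)
s=ctrl.read_state();print({k:np.round(v,4) for k,v in s.items()})
a=ctrl.snapshot("scene");b=ctrl.snapshot("top")
cv2.imwrite("pics/a.png",a);cv2.imwrite("pics/b.png",b)
for c in("scene","top","wrist"):print(c,ctrl.camera_params(c))
for n in("valve","shaft","spacer","knob","nut","elbow","sealant"):
  for c in("scene","top"):
    print(n,c,[(np.round(r["position"],3),round(r["p"],2)) for r in ctrl.recognise(c,n)[:2]])
E
```

```text
{'time_s': np.float64(0.0), 'joint_positions': array([-1.3458,  0.5765,  0.0249,  1.4379, -0.015 ,  1.129 , -0.0565]), 'joint_vel': array([-0.0003,  0.0004,  0.    ,  0.0004, -0.0013, -0.0014, -0.0014]), 'joint_efforts': array([ -0.0004, -76.5768,   2.2501, -28.5978,   0.0153,   0.0125,
         0.    ]), 'tcp_pos': array([0.205 , 0.6426, 0.1942]), 'orientation': array([ 0.241 ,  1.5573, -0.2436]), 'wrist_force': array([0.1874, 0.5499, 0.5183]), 'torque': array([-0.0236, -0.0247,  0.0241]), 'gripper_width': np.float64(0.0856)}
scene {'camera_matrix': array([[375.7547,   0.    , 260.418 ],
       [  0.    , 375.7547, 195.9594],
       [  0.    ,   0.    ,   1.    ]]), 'extrinsics': array([[ 0.1163,  0.9931, -0.0169, -0.0696],
       [ 0.636 , -0.0875, -0.7667, -0.3062],
       [-0.7629,  0.0784, -0.6417,  1.2364],
       [ 0.    ,  0.    ,  0.    ,  1.    ]])}
top {'camera_matrix': array([[356.6558,   0.    , 257.4695],
       [  0.    , 356.6558, 188.7162],
       [  0.    ,   0.    ,   1.    ]]), 'extrinsics': array([[-0.0009, -1.    ,  0.0001, -0.0026],
       [-0.9845,  0.0009, -0
[... 584 characters left out ...]
92)]
shaft scene [(array([ 0.57 , -0.033,  0.073]), 0.61)]
shaft top [(array([ 0.557, -0.034,  0.09 ]), 0.65)]
spacer scene [(array([0.523, 0.233, 0.017]), 0.55)]
spacer top [(array([0.513, 0.232, 0.024]), 0.53)]
knob scene [(array([ 0.539, -0.22 ,  0.04 ]), 0.83)]
knob top [(array([ 0.521, -0.219,  0.035]), 0.51)]
nut scene [(array([ 0.735, -0.156,  0.021]), 0.66)]
nut top [(array([ 0.729, -0.151,  0.016]), 0.68), (array([ 0.565, -0.033,  0.053]), 0.18)]
elbow scene [(array([0.703, 0.157, 0.024]), 0.68)]
elbow top [(array([0.688, 0.169, 0.022]), 0.5)]
sealant scene [(array([0.728, 0.014, 0.046]), 0.65)]
sealant top [(array([0.71 , 0.02 , 0.045]), 0.54), (array([0.514, 0.232, 0.023]), 0.41)]
```

View pics/b.png

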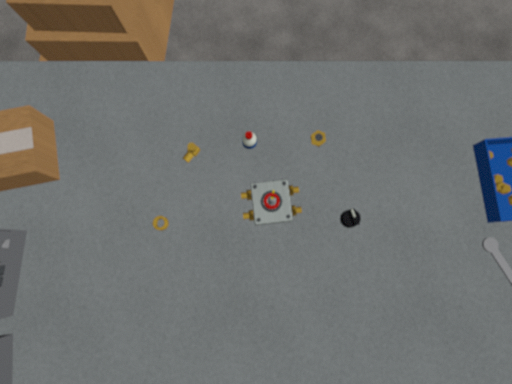

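View pics/a.png

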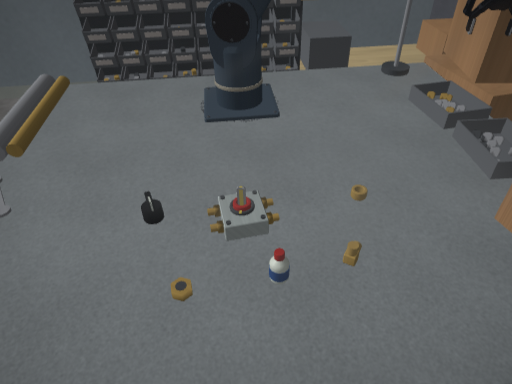

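```bash
cat > h.py <<'E'
from workcell import ctrl
import cv2,numpy as np
from scipy.spatial.transform import Rotation as Ro
np.set_printoptions(precision=4,suppress=True)
def pose():
    s=ctrl.read_state();return np.array(s["tcp_pos"]),Ro.from_rotvec(s["orientation"]).as_matrix(),s
def Rdown(yaw):
    "tool x down, tool y (jaws) at world angle yaw"
    y=np.array([np.cos(yaw),np.sin(yaw),0]);x=np.array([0,0,-1.]);return np.c_[x,y,np.cross(x,y)]
def move(p,yaw=None,p0=None):
    P,R,s=pose();q=s["joint_positions"]
    a=np.arctan2(R[1,1],R[0,1])
    if yaw is None:yaw=a
    yaw=a+(yaw-a+np.pi/2)%np.pi-np.pi/2
    print("tcp",P,"yaw",np.degrees(a),"tilt",R[2,:],"q7",q[6])
    print("xyz mm",R.T@(np.array(p)-P)*1000,"twist deg",np.degrees(Ro.from_matrix(R.T@Rdown(yaw)).as_rotvec()))
def cam(c):
    k=ctrl.camera_params(c)
    if c=="wrist":
        P,R,_=pose();T=np.eye(4);T[:3,:3]=R;T[:3,3]=P;return k["camera_matrix"],T@k["hand_eye"]
    return k["camera_matrix"],np.linalg.inv(k["extrinsics"])
def ray(K,T,uv,z):
    d=T[:3,:3]@np.linalg.solve(K,[uv[0],uv[1],1]);o=T[:3,3];return o+d*(z-o[2])/d[2]
E
python3 - <<'E'
from h import *
K,T=cam("top")
for n,uv,z in(("spacer",(160,223),.02),("valve",(272,202),.06),("knob",(350,219),.035)):print(n,ray(K,T,uv,z))
move((.515,.232,.16),0)
b=cv2.imread("pics/b.png")
cv2.imwrite("pics/c.png",np.hstack([cv2.resize(b[182:222,x:x+50],None,fx=8,fy=8,interpolation=2) for x in(247,325)]))
E
```

```text
spacer [0.5121 0.2316 0.02  ]
valve [ 0.5573 -0.0368  0.06  ]
knob [ 0.52   -0.2224  0.035 ]
tcp [0.2052 0.6431 0.1951] yaw 72.30610400627305 tilt [-1.  0.  0.] q7 -0.05649277596380698
xyz mm [  35.1063 -297.4792  420.1311] twist deg [72.3061 -0.0015 -0.0023]
```

View pics/c.png

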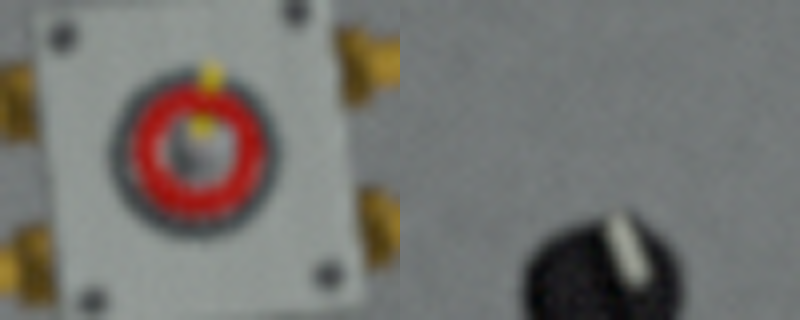

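>>> step_arm(
  plan=[
    {"xyz": [35, -300, 420], "twist": [42, 0, 0], "claw": 1},
    {"xyz": [35, -300, 420], "twist": [42, 0, 0], "claw": 1},
    {"xyz": [35, -300, 420], "twist": [42, 0, 0], "claw": 1},
    {"xyz": [35, -300, 420], "twist": [42, 0, 0], "claw": 1},
    {"xyz": [35, -300, 420], "twist": [42, 0, 0], "claw": 1},
    {"xyz": [35, -300, 420], "twist": [42, 0, 0], "claw": 1},
    {"xyz": [35, -300, 420], "twist": [42, 0, 0], "claw": 1},
    {"xyz": [35, -300, 420], "twist": [42, 0, 0], "claw": 1},
  ],
)

```text
time_s: 1.6
tcp_pos: [0.445, 0.3219, 0.1682]
orientation: [0.812, 1.414, -0.81]
wrist_force: [-0.0, -0.1, 0.1]
gripper_width: 0.0857
```

```bash
python3 - <<'E'
from h import *
move((.512,.2316,.12),np.radians(30))
E
```

```text
tcp [0.445  0.3219 0.1682] yaw 30.330424650483874 tilt [-1.      0.0007 -0.0002] q7 -0.04736305716003211
xyz mm [ 48.2168  12.2015 111.7866] twist deg [ 0.3304 -0.0107 -0.0419]
```

>>> step_arm(
  plan=[
    {"xyz": [48, 12, 112], "twist": [0, 0, 0], "claw": 1},
    {"xyz": [48, 12, 112], "twist": [0, 0, 0], "claw": 1},
    {"xyz": [48, 12, 112], "twist": [0, 0, 0], "claw": 1},
    {"xyz": [48, 12, 112], "twist": [0, 0, 0], "claw": 1},
    {"xyz": [48, 12, 112], "twist": [0, 0, 0], "claw": 1},
    {"xyz": [48, 12, 112], "twist": [0, 0, 0], "claw": 1},
    {"xyz": [48, 12, 112], "twist": [0, 0, 0], "claw": 1},
    {"xyz": [48, 12, 112], "twist": [0, 0, 0], "claw": 1},
  ],
)

```text
time_s: 2.4
tcp_pos: [0.5105, 0.2339, 0.1204]
orientation: [0.81, 1.415, -0.809]
wrist_force: [-0.0, -0.7, -1.1]
gripper_width: 0.0854
```

```bash
python3 - <<'E'
from h import *
K,T=cam("wrist");w=ctrl.snapshot("wrist");cv2.imwrite("pics/d.png",w)
m=cv2.inRange(cv2.cvtColor(w,cv2.COLOR_BGR2HSV),(12,90,60),(35,255,255))
cs=sorted(cv2.findContours(m,0,2)[0],key=cv2.contourArea)[-3:]
for c in cs:
    e=cv2.minEnclosingCircle(c);print(e,cv2.contourArea(c),ray(K,T,e[0],.02),ray(K,T,e[0],.01))
P,R,_=pose();Ti=np.linalg.inv(T);q=Ti[:3,:3]@[.512,.2316,.02]+Ti[:3,3];print((K@q)/q[2])
move((.512,.2316,.0))
E
```

```text
((166.5, 358.5), 5.700977325439453) 31.0 [0.5256 0.036  0.02  ] [0.5274 0.0268 0.01  ]
((363.0, 321.5), 15.787753105163574) 207.0 [0.6691 0.1694 0.02  ] [0.6761 0.165  0.01  ]
((257.61334228515625, 182.09820556640625), 21.596799850463867) 1340.0 [0.5122 0.2364 0.02  ] [0.5135 0.2344 0.01  ]
[254.5753 186.7205   1.    ]
tcp [0.5106 0.2337 0.1204] yaw 30.39151431509852 tilt [-1.      0.0006 -0.0002] q7 0.17551501083919088
xyz mm [120.3632   0.0733   2.5407] twist deg [ 0.     -0.0127 -0.0329]
```

View pics/d.png

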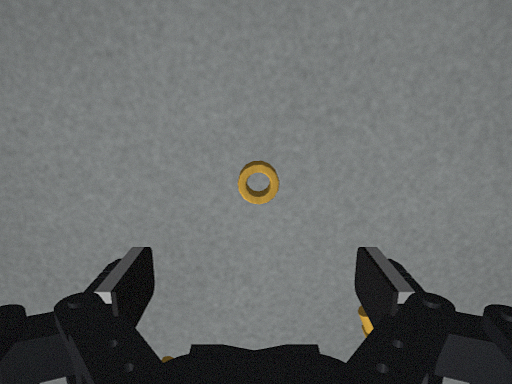

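>>> step_arm(
  plan=[
    {"xyz": [40, 3, 1], "twist": [0, 0, 0], "claw": 1},
    {"xyz": [80, 3, 1], "twist": [0, 0, 0], "claw": 1},
    {"xyz": [105, 3, 1], "twist": [0, 0, 0], "claw": 0.5},
    {"xyz": [117, 3, 1], "twist": [0, 0, 0], "claw": 0.2},
    {"xyz": [117, 3, 1], "twist": [0, 0, 0], "claw": 0.2},
    {"xyz": [117, 3, 1], "twist": [0, 0, 0], "claw": -1},
    {"xyz": [117, 3, 1], "twist": [0, 0, 0], "claw": -1},
    {"xyz": [117, 3, 1], "twist": [0, 0, 0], "claw": -1},
  ],
)

```text
time_s: 3.25
tcp_pos: [0.5148, 0.2338, 0.0043]
orientation: [0.813, 1.413, -0.81]
wrist_force: [0.7, 0.1, 1.0]
gripper_width: 0.0077
```

>>> step_arm(
  plan=[
    {"xyz": [0, 0, 0], "twist": [0, 0, 0], "claw": -1},
    {"xyz": [0, 0, 0], "twist": [0, 0, 0], "claw": -1},
    {"xyz": [-20, 0, 0], "twist": [0, 0, 0], "claw": -1},
    {"xyz": [-60, 0, 0], "twist": [0, 0, 0], "claw": -1},
    {"xyz": [-100, 0, 0], "twist": [0, 0, 0], "claw": -1},
    {"xyz": [-127, 0, 0], "twist": [0, 0, 0], "claw": -1},
    {"xyz": [-127, 0, 0], "twist": [0, 0, 0], "claw": -1},
    {"xyz": [-127, 0, 0], "twist": [0, 0, 0], "claw": -1},
  ],
)

```text
time_s: 4.05
tcp_pos: [0.5141, 0.2336, 0.1305]
orientation: [0.812, 1.414, -0.81]
wrist_force: [-0.2, 0.1, -0.4]
gripper_width: -0.0003
```

```bash
python3 - <<'E'
from h import *
move((.557,-.0368+.0,.13))
w=ctrl.snapshot("wrist");cv2.imwrite("pics/e.png",w)
E
```

```text
tcp [0.5141 0.2336 0.1305] yaw 30.319810157609318 tilt [-1.      0.0013 -0.0002] q7 0.17644358966343807
xyz mm [  0.318  -99.4731 255.0705] twist deg [ 0.     -0.0089 -0.0723]
```

View pics/e.png

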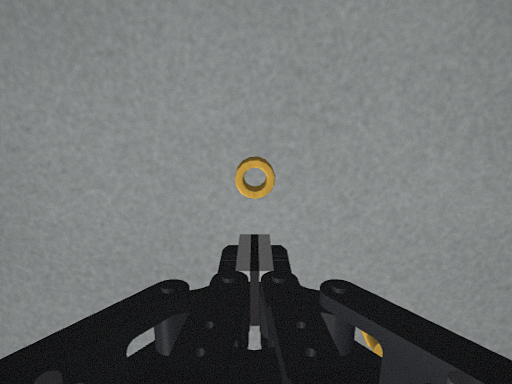

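```bash
python3 - <<'E'
from h import *
w=cv2.imread("pics/e.png");K,T=cam("wrist")
d=cv2.imread("pics/d.png")
for n,im in(("d",d),("e",w)):
    m=cv2.inRange(cv2.cvtColor(im,cv2.COLOR_BGR2HSV),(12,90,60),(35,255,255))
    c=max(cv2.findContours(m,0,2)[0],key=cv2.contourArea);print(n,cv2.boundingRect(c),cv2.fitEllipse(c))
for v in(177,179,181):print(ray(K,T,(255.5,v),.02))
t=ctrl.snapshot("top");
for im in(cv2.imread("pics/b.png"),t):
    m=cv2.inRange(cv2.cvtColor(im[200:250,130:190],cv2.COLOR_BGR2HSV),(12,90,60),(35,255,255));y,x=np.nonzero(m);print(x.mean()+130,y.mean()+200,len(x))
cv2.imwrite("pics/f.png",cv2.resize(t[190:260,110:210],None,fx=6,fy=6,interpolation=2))
Ti=np.linalg.inv(T)
E
```

```text
d (238, 161, 41, 43) ((257.7575988769531, 182.26272583007812), (39.98387908935547, 43.04920196533203), 176.78651428222656)
e (235, 157, 40, 42) ((254.39971923828125, 177.46896362304688), (38.83334732055664, 41.29066467285156), 177.06954956054688)
[0.5123 0.2369 0.02  ]
[0.5132 0.2354 0.02  ]
[0.5141 0.2338 0.02  ]
160.0820895522388 222.6417910447761 134
160.12878787878788 222.71212121212122 132
```

View pics/f.png

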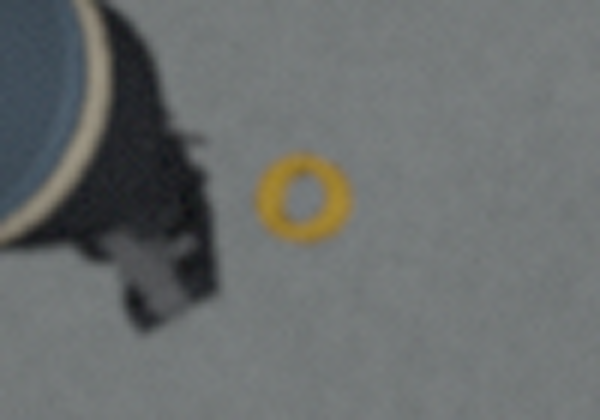

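```bash
python3 - <<'E'
from h import *
P,R,_=pose();K,T=cam("scene");Ti=np.linalg.inv(T);a=ctrl.snapshot("scene")
a=cv2.resize(a,None,fx=4,fy=4,interpolation=2)
def pr(p):
    q=Ti[:3,:3]@p+Ti[:3,3];q=K@q;return q[:2]/q[2]
for d in(0,.02,.04,.06):
    u=pr(P+[0,0,d]);cv2.circle(a,tuple(int(4*x+2) for x in u),3,(0,0,255) if d else (255,255,0),-1)
u=(pr(P)*4).astype(int);cv2.imwrite("pics/g.png",a[u[1]-300:u[1]+200,u[0]-250:u[0]+250])
E
```

```text
(no output)
```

View pics/g.png

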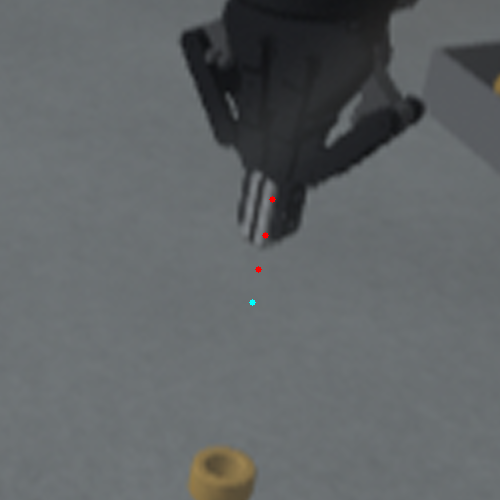

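>>> step_arm(
  plan=[
    {"xyz": [40, 0, -1], "twist": [0, 0, 0], "claw": 1},
    {"xyz": [80, 0, -1], "twist": [0, 0, 0], "claw": 1},
    {"xyz": [100, 0, -1], "twist": [0, 0, 0], "claw": 1},
    {"xyz": [120, 0, -1], "twist": [0, 0, 0], "claw": 1},
    {"xyz": [140, 0, -1], "twist": [0, 0, 0], "claw": 1},
    {"xyz": [155, 0, -1], "twist": [0, 0, 0], "claw": 1},
    {"xyz": [160, 0, -1], "twist": [0, 0, 0], "claw": 1},
    {"xyz": [162, 0, -1], "twist": [0, 0, 0], "claw": 0.3},
  ],
)

```text
time_s: 5.0
tcp_pos: [0.5128, 0.2338, -0.0331]
orientation: [0.81, 1.415, -0.813]
wrist_force: [0.1, 0.4, 0.3]
gripper_width: 0.0734
```

>>> step_arm(
  plan=[
    {"xyz": [0, 0, 0], "twist": [0, 0, 0], "claw": 0.2},
    {"xyz": [0, 0, 0], "twist": [0, 0, 0], "claw": -1},
    {"xyz": [0, 0, 0], "twist": [0, 0, 0], "claw": -1},
    {"xyz": [0, 0, 0], "twist": [0, 0, 0], "claw": -1},
    {"xyz": [0, 0, 0], "twist": [0, 0, 0], "claw": -1},
    {"xyz": [0, 0, 0], "twist": [0, 0, 0], "claw": -1},
    {"xyz": [0, 0, 0], "twist": [0, 0, 0], "claw": -1},
    {"xyz": [0, 0, 0], "twist": [0, 0, 0], "claw": -1},
  ],
)

```text
time_s: 5.8
tcp_pos: [0.514, 0.2345, -0.0309]
orientation: [0.812, 1.413, -0.81]
wrist_force: [-1.1, -0.5, 5.1]
gripper_width: 0.0337
```

>>> step_arm(
  plan=[
    {"xyz": [-20, 0, 0], "twist": [0, 0, 0], "claw": -1},
    {"xyz": [-60, 0, 0], "twist": [0, 0, 0], "claw": -1},
    {"xyz": [-100, 0, 0], "twist": [0, 0, 0], "claw": -1},
    {"xyz": [-140, 0, 0], "twist": [0, 0, 0], "claw": -1},
    {"xyz": [-160, 0, 0], "twist": [0, 0, 0], "claw": -1},
    {"xyz": [-160, 0, 0], "twist": [0, 0, 0], "claw": -1},
    {"xyz": [-160, 0, 0], "twist": [0, 0, 0], "claw": -1},
    {"xyz": [-160, 0, 0], "twist": [0, 0, 0], "claw": -1},
  ],
)

```text
time_s: 6.6
tcp_pos: [0.5126, 0.234, 0.1269]
orientation: [0.81, 1.415, -0.813]
wrist_force: [-0.6, -1.0, -1.8]
gripper_width: 0.0335
```

```bash
python3 - <<'E'
from h import *
w=ctrl.snapshot("wrist")
a=ctrl.snapshot("scene");P,R,_=pose();K,T=cam("scene");Ti=np.linalg.inv(T)
q=K@(Ti[:3,:3]@P+Ti[:3,3]);u=(q[:2]/q[2]).astype(int)
c=cv2.resize(a[u[1]-60:u[1]+36,u[0]-36:u[0]+36],(288,384),interpolation=2)
cv2.imwrite("pics/i.png",np.hstack([w,c]))
move((.557,-.0368,.11),np.radians(30.3))
E
```

```text
tcp [0.5127 0.2339 0.1268] yaw 30.311337467002545 tilt [-1.     -0.0023 -0.    ] q7 0.1789553182753678
xyz mm [ 17.0173 -98.3671 256.0799] twist deg [ 0.0113 -0.0015  0.1333]
```

View pics/i.png

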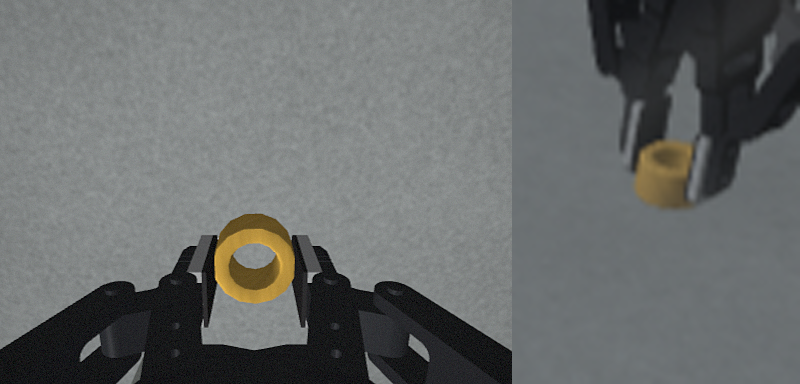

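>>> step_arm(
  plan=[
    {"xyz": [10, -98, 296], "twist": [0, 0, 0], "claw": -1},
    {"xyz": [10, -98, 296], "twist": [0, 0, 0], "claw": -1},
    {"xyz": [10, -98, 296], "twist": [0, 0, 0], "claw": -1},
    {"xyz": [10, -98, 296], "twist": [0, 0, 0], "claw": -1},
    {"xyz": [10, -98, 296], "twist": [0, 0, 0], "claw": -1},
    {"xyz": [10, -98, 296], "twist": [0, 0, 0], "claw": -1},
    {"xyz": [10, -98, 296], "twist": [0, 0, 0], "claw": -1},
    {"xyz": [10, -98, 296], "twist": [0, 0, 0], "claw": -1},
  ],
)

```text
time_s: 7.5
tcp_pos: [0.5778, -0.0741, 0.117]
orientation: [0.814, 1.413, -0.817]
wrist_force: [0.1, 1.0, -0.7]
gripper_width: 0.0334
```

>>> step_arm(
  plan=[
    {"xyz": [0, 0, 0], "twist": [0, 0, 0], "claw": -1},
    {"xyz": [0, 0, 0], "twist": [0, 0, 0], "claw": -1},
    {"xyz": [0, 0, 0], "twist": [0, 0, 0], "claw": -1},
    {"xyz": [0, 0, 0], "twist": [0, 0, 0], "claw": -1},
    {"xyz": [0, 0, 0], "twist": [0, 0, 0], "claw": -1},
    {"xyz": [0, 0, 0], "twist": [0, 0, 0], "claw": -1},
    {"xyz": [0, 0, 0], "twist": [0, 0, 0], "claw": -1},
    {"xyz": [0, 0, 0], "twist": [0, 0, 0], "claw": -1},
  ],
)

```text
time_s: 8.3
tcp_pos: [0.5783, -0.0707, 0.1181]
orientation: [0.811, 1.414, -0.811]
wrist_force: [0.2, 0.5, -1.2]
gripper_width: 0.0333
```

```bash
python3 - <<'E'
from h import *
move((.577,-.0715,.115),np.radians(30.3))
w=ctrl.snapshot("wrist");cv2.imwrite("pics/j0.png",w)
cv2.imwrite("pics/j.png",cv2.resize(w[40:320,130:400],None,fx=2.1,fy=2.1,interpolation=2))
E
```

```text
tcp [ 0.5783 -0.0707  0.1181] yaw 30.304465446554318 tilt [-1.  0.  0.] q7 0.7320274216530459
xyz mm [ 3.0677 -1.472   0.0256] twist deg [ 0.0045  0.0016 -0.0003]
```

View pics/j.png

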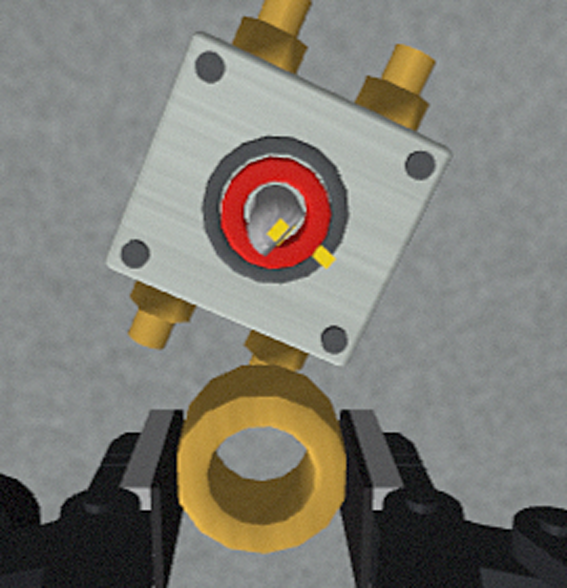

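>>> step_arm(
  plan=[
    {"xyz": [0, 5, -43], "twist": [0, 0, 0], "claw": -1},
    {"xyz": [0, 5, -43], "twist": [0, 0, 0], "claw": -1},
    {"xyz": [20, 5, -43], "twist": [0, 0, 0], "claw": -1},
    {"xyz": [30, 5, -43], "twist": [0, 0, 0], "claw": -1},
    {"xyz": [38, 5, -43], "twist": [0, 0, 0], "claw": -1},
    {"xyz": [38, 5, -43], "twist": [0, 0, 0], "claw": -1},
    {"xyz": [38, 5, -43], "twist": [0, 0, 0], "claw": -1},
    {"xyz": [38, 5, -43], "twist": [0, 0, 0], "claw": -1},
  ],
)

```text
time_s: 9.15
tcp_pos: [0.5613, -0.0313, 0.0805]
orientation: [0.812, 1.413, -0.811]
wrist_force: [-0.5, -0.2, -1.1]
gripper_width: 0.0334
```

```bash
python3 - <<'E'
from h import *
print(pose()[0])
w=ctrl.snapshot("wrist");cv2.imwrite("pics/k0.png",w)
a=ctrl.snapshot("scene");P,R,_=pose();K,T=cam("scene");Ti=np.linalg.inv(T)
q=K@(Ti[:3,:3]@P+Ti[:3,3]);u=(q[:2]/q[2]).astype(int)
c=cv2.resize(a[u[1]-40:u[1]+30,u[0]-35:u[0]+35],(400,400),interpolation=2)
cv2.imwrite("pics/k.png",np.hstack([cv2.resize(w[190:323,188:321],(400,400),interpolation=2),c]))
E
```

```text
[ 0.5613 -0.0313  0.0805]
```

View pics/k.png

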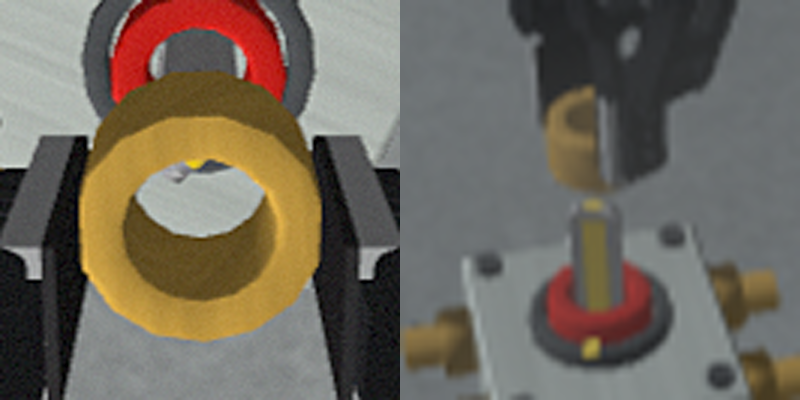

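>>> step_arm(
  plan=[
    {"xyz": [6, 0, 0], "twist": [0, 0, 0], "claw": -1},
    {"xyz": [10, 0, 0], "twist": [0, 0, 0], "claw": -1},
    {"xyz": [13, 0, 0], "twist": [0, 0, 0], "claw": -1},
    {"xyz": [16, 0, 0], "twist": [0, 0, 0], "claw": -1},
    {"xyz": [19, 0, 0], "twist": [0, 0, 0], "claw": -1},
    {"xyz": [22, 0, 0], "twist": [0, 0, 0], "claw": -1},
    {"xyz": [25, 0, 0], "twist": [0, 0, 0], "claw": -1},
    {"xyz": [25, 0, 0], "twist": [0, 0, 0], "claw": -1},
  ],
)

```text
time_s: 10.05
tcp_pos: [0.5608, -0.0324, 0.0546]
orientation: [0.811, 1.413, -0.813]
wrist_force: [1.4, -5.2, -2.0]
gripper_width: 0.0334
```

>>> step_arm(
  plan=[
    {"xyz": [0, 0, 1], "twist": [0, 0, 0], "claw": -1},
    {"xyz": [4, 0, 1], "twist": [0, 0, 0], "claw": -1},
    {"xyz": [8, 0, 1], "twist": [0, 0, 0], "claw": -1},
    {"xyz": [12, 0, 1], "twist": [0, 0, 0], "claw": -1},
    {"xyz": [15, 0, 1], "twist": [0, 0, 0], "claw": -1},
    {"xyz": [18, 0, 1], "twist": [0, 0, 0], "claw": -1},
    {"xyz": [18, 0, 1], "twist": [0, 0, 0], "claw": -1},
    {"xyz": [18, 0, 1], "twist": [0, 0, 0], "claw": -1},
  ],
)

```text
time_s: 10.85
tcp_pos: [0.5612, -0.0327, 0.0365]
orientation: [0.811, 1.414, -0.813]
wrist_force: [0.8, -6.1, -3.6]
gripper_width: 0.0333
```

>>> step_arm(
  plan=[
    {"xyz": [0, 0, 1], "twist": [0, 0, 0], "claw": -1},
    {"xyz": [1, 0, 1], "twist": [0, 0, 0], "claw": -1},
    {"xyz": [2, 0, 1], "twist": [0, 0, 0], "claw": -1},
    {"xyz": [3, 0, 1], "twist": [0, 0, 0], "claw": -1},
    {"xyz": [4, 0, 1], "twist": [0, 0, 0], "claw": -1},
    {"xyz": [5, 0, 1], "twist": [0, 0, 0], "claw": -1},
    {"xyz": [5, 0, 1], "twist": [0, 0, 0], "claw": -1},
    {"xyz": [5, 0, 1], "twist": [0, 0, 0], "claw": -1},
  ],
)

```text
time_s: 11.65
tcp_pos: [0.562, -0.0328, 0.032]
orientation: [0.811, 1.414, -0.811]
wrist_force: [0.6, -4.2, -1.9]
gripper_width: 0.0337
```

>>> step_arm(
  plan=[
    {"xyz": [0, 0, 1], "twist": [0, 0, 0], "claw": -1},
    {"xyz": [1, 0, 1], "twist": [0, 0, 0], "claw": -1},
    {"xyz": [1, 0, 1], "twist": [0, 0, 0], "claw": -1},
    {"xyz": [2, 0, 1], "twist": [0, 0, 0], "claw": -1},
    {"xyz": [2, 0, 1], "twist": [0, 0, 0], "claw": -1},
    {"xyz": [2, 0, 1], "twist": [0, 0, 0], "claw": -1},
    {"xyz": [2, 0, 1], "twist": [0, 0, 0], "claw": -1},
    {"xyz": [2, 0, 1], "twist": [0, 0, 0], "claw": -1},
  ],
)

```text
time_s: 12.45
tcp_pos: [0.5624, -0.0337, 0.0301]
orientation: [0.811, 1.414, -0.811]
wrist_force: [0.9, 0.2, -1.1]
gripper_width: 0.0333
```

>>> step_arm(
  plan=[
    {"xyz": [1, 0, 0], "twist": [0, 0, 0], "claw": -1},
    {"xyz": [1, 0, 0], "twist": [0, 0, 0], "claw": -1},
    {"xyz": [2, 0, 0], "twist": [0, 0, 0], "claw": -1},
    {"xyz": [2, 0, 0], "twist": [0, 0, 0], "claw": -1},
    {"xyz": [3, 0, 0], "twist": [0, 0, 0], "claw": -1},
    {"xyz": [3, 0, 0], "twist": [0, 0, 0], "claw": -1},
    {"xyz": [3, 0, 0], "twist": [0, 0, 0], "claw": -1},
    {"xyz": [3, 0, 0], "twist": [0, 0, 0], "claw": -1},
  ],
)

```text
time_s: 13.25
tcp_pos: [0.5624, -0.0337, 0.0271]
orientation: [0.811, 1.414, -0.811]
wrist_force: [-0.1, -1.0, -1.0]
gripper_width: 0.0332
```

>>> step_arm(
  plan=[
    {"xyz": [1, 0, 0], "twist": [0, 0, 0], "claw": -1},
    {"xyz": [1, 0, 0], "twist": [0, 0, 0], "claw": -1},
    {"xyz": [2, 0, 0], "twist": [0, 0, 0], "claw": -1},
    {"xyz": [2, 0, 0], "twist": [0, 0, 0], "claw": -1},
    {"xyz": [3, 0, 0], "twist": [0, 0, 0], "claw": -1},
    {"xyz": [3, 0, 0], "twist": [0, 0, 0], "claw": -1},
    {"xyz": [3, 0, 0], "twist": [0, 0, 0], "claw": -1},
    {"xyz": [3, 0, 0], "twist": [0, 0, 0], "claw": -1},
  ],
)

```text
time_s: 14.05
tcp_pos: [0.5625, -0.0337, 0.0242]
orientation: [0.812, 1.414, -0.811]
wrist_force: [-1.0, -0.2, 4.3]
gripper_width: 0.0332
```

>>> step_arm(
  plan=[
    {"xyz": [0, 0, 0], "twist": [0, 0, 0], "claw": 0.3},
    {"xyz": [0, 0, 0], "twist": [0, 0, 0], "claw": 0.3},
    {"xyz": [0, 0, 0], "twist": [0, 0, 0], "claw": 0.3},
    {"xyz": [0, 0, 0], "twist": [0, 0, 0], "claw": 0.3},
    {"xyz": [-15, 0, 0], "twist": [0, 0, 0], "claw": 0.3},
    {"xyz": [-45, 0, 0], "twist": [0, 0, 0], "claw": 0.3},
    {"xyz": [-85, 0, 0], "twist": [0, 0, 0], "claw": 1},
    {"xyz": [-100, 0, 0], "twist": [0, 0, 0], "claw": 1},
  ],
)

```text
time_s: 14.85
tcp_pos: [0.5639, -0.034, 0.1273]
orientation: [0.813, 1.41, -0.81]
wrist_force: [0.8, -0.1, 0.4]
gripper_width: 0.0818
```

>>> step_arm(
  plan=[
    {"xyz": [5, -132, 141], "twist": [-60, 0, 0], "claw": 1},
    {"xyz": [5, -132, 141], "twist": [-60, 0, 0], "claw": 1},
    {"xyz": [5, -132, 141], "twist": [-60, 0, 0], "claw": 1},
    {"xyz": [5, -132, 141], "twist": [-60, 0, 0], "claw": 1},
    {"xyz": [5, -132, 141], "twist": [-60, 0, 0], "claw": 1},
    {"xyz": [5, -132, 141], "twist": [-60, 0, 0], "claw": 1},
    {"xyz": [5, -132, 141], "twist": [-60, 0, 0], "claw": 1},
    {"xyz": [5, -132, 141], "twist": [-60, 0, 0], "claw": 1},
  ],
)

```text
time_s: 15.65
tcp_pos: [0.5193, -0.2223, 0.119]
orientation: [-0.005, 1.571, 0.006]
wrist_force: [-0.2, -0.8, 0.5]
gripper_width: 0.0857
```

```bash
python3 - <<'E'
from h import *
move((.52,-.2224,.11),np.radians(111))
E
```

```text
tcp [ 0.5193 -0.2223  0.119 ] yaw 90.4023660576039 tilt [-1.      0.0003 -0.0001] q7 1.8635177322925025
xyz mm [ 8.9666 -0.0674  0.654 ] twist deg [-20.5976   0.0004  -0.0186]
```

>>> step_arm(
  plan=[
    {"xyz": [0, 0, 0], "twist": [-8, 0, 0], "claw": 1},
    {"xyz": [0, 0, 0], "twist": [-16, 0, 0], "claw": 1},
    {"xyz": [0, 0, 0], "twist": [-20, 0, 0], "claw": 1},
    {"xyz": [0, 0, 0], "twist": [-20, 0, 0], "claw": 1},
    {"xyz": [0, 0, 0], "twist": [-20, 0, 0], "claw": 1},
    {"xyz": [0, 0, 0], "twist": [-20, 0, 0], "claw": 1},
    {"xyz": [0, 0, 0], "twist": [-20, 0, 0], "claw": 1},
    {"xyz": [0, 0, 0], "twist": [-20, 0, 0], "claw": 1},
  ],
)

```text
time_s: 16.45
tcp_pos: [0.5196, -0.2219, 0.119]
orientation: [-0.277, 1.553, 0.277]
wrist_force: [0.1, 0.2, -0.5]
gripper_width: 0.0856
```

```bash
python3 - <<'E'
from h import *
P,R,s=pose();print(P,np.degrees(np.arctan2(R[1,1],R[0,1])),s["joint_positions"][6])
K,T=cam("wrist");w=ctrl.snapshot("wrist");cv2.imwrite("pics/l0.png",w)
g=cv2.cvtColor(w,cv2.COLOR_BGR2GRAY)
m=cv2.inRange(w,(160,160,160),(255,255,255));m[:100]=0;m[240:]=0;m[:,:180]=0;m[:,330:]=0
y,x=np.nonzero(m);print(len(x))
if len(x)>20:
    print("whiteline",cv2.minAreaRect(np.c_[x,y].astype(np.float32)))
a=ctrl.snapshot("scene")
cv2.imwrite("pics/l.png",np.hstack([cv2.resize(w[90:240,180:330],(400,400),interpolation=2),cv2.resize(a[170:250,200:280],(400,400),interpolation=2)]))
E
```

```text
[ 0.5196 -0.2219  0.119 ] 110.25550497813799 2.146307903817964
130
whiteline ((246.5, 213.5), (25.0, 5.0), 90.0)
```

View pics/l.png

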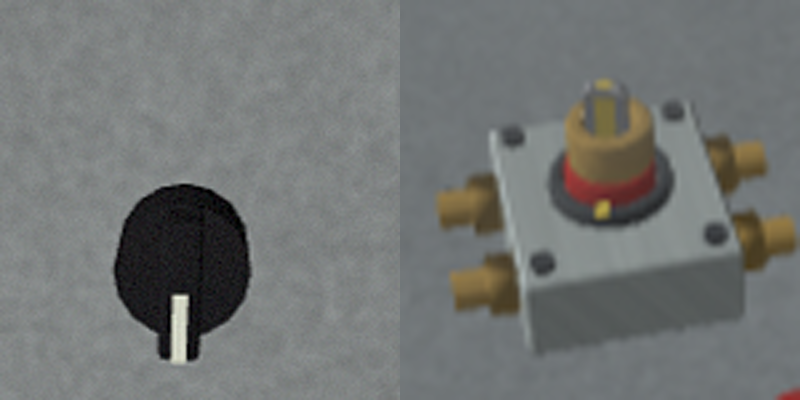

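>>> step_arm(
  plan=[
    {"xyz": [40, -5, 3], "twist": [0, 0, 0], "claw": 1},
    {"xyz": [75, -5, 3], "twist": [0, 0, 0], "claw": 1},
    {"xyz": [95, -5, 3], "twist": [0, 0, 0], "claw": 1},
    {"xyz": [108, -5, 3], "twist": [0, 0, 0], "claw": 0.3},
    {"xyz": [113, -5, 3], "twist": [0, 0, 0], "claw": 0},
    {"xyz": [113, -5, 3], "twist": [0, 0, 0], "claw": -0.4},
    {"xyz": [113, -5, 3], "twist": [0, 0, 0], "claw": -0.4},
    {"xyz": [113, -5, 3], "twist": [0, 0, 0], "claw": -0.4},
  ],
)

```text
time_s: 17.35
tcp_pos: [0.5249, -0.226, 0.0071]
orientation: [-0.279, 1.551, 0.277]
wrist_force: [-0.0, 0.7, -0.1]
gripper_width: 0.0255
```

>>> step_arm(
  plan=[
    {"xyz": [0, 0, 0], "twist": [0, 0, 0], "claw": -0.6},
    {"xyz": [0, 0, 0], "twist": [0, 0, 0], "claw": -1},
    {"xyz": [0, 0, 0], "twist": [0, 0, 0], "claw": -1},
    {"xyz": [0, 0, 0], "twist": [0, 0, 0], "claw": -1},
    {"xyz": [0, 0, 0], "twist": [0, 0, 0], "claw": -1},
    {"xyz": [0, 0, 0], "twist": [0, 0, 0], "claw": -1},
    {"xyz": [0, 0, 0], "twist": [0, 0, 0], "claw": -1},
    {"xyz": [0, 0, 0], "twist": [0, 0, 0], "claw": -1},
  ],
)

```text
time_s: 18.15
tcp_pos: [0.5248, -0.2259, 0.0069]
orientation: [-0.279, 1.552, 0.277]
wrist_force: [-1.0, 0.2, 6.6]
gripper_width: 0.0101
```

>>> step_arm(
  plan=[
    {"xyz": [-15, 0, 0], "twist": [0, 0, 0], "claw": -1},
    {"xyz": [-50, 0, 0], "twist": [0, 0, 0], "claw": -1},
    {"xyz": [-90, 0, 0], "twist": [0, 0, 0], "claw": -1},
    {"xyz": [-123, 0, 0], "twist": [0, 0, 0], "claw": -1},
    {"xyz": [-123, 30, 30], "twist": [8, 0, 0], "claw": -1},
    {"xyz": [-123, 60, 60], "twist": [16, 0, 0], "claw": -1},
    {"xyz": [-123, 90, 90], "twist": [24, 0, 0], "claw": -1},
    {"xyz": [-123, 120, 118], "twist": [32, 0, 0], "claw": -1},
  ],
)

```text
time_s: 18.95
tcp_pos: [0.5937, -0.0706, 0.1293]
orientation: [0.165, 1.564, -0.165]
wrist_force: [1.1, -0.1, -1.0]
gripper_width: 0.0104
```

```bash
python3 - <<'E'
from h import *
move((.606,-.0447,.13),np.radians(75))
E
```

```text
tcp [ 0.5937 -0.0706  0.1293] yaw 77.9677068958639 tilt [-1.      0.0003  0.0005] q7 1.3993429830646453
xyz mm [-0.6538 27.8504  6.6206] twist deg [ 2.9677  0.0282 -0.0153]
```

>>> step_arm(
  plan=[
    {"xyz": [0, 28, 7], "twist": [3, 0, 0], "claw": -1},
    {"xyz": [0, 28, 7], "twist": [3, 0, 0], "claw": -1},
    {"xyz": [0, 28, 7], "twist": [3, 0, 0], "claw": -1},
    {"xyz": [0, 28, 7], "twist": [3, 0, 0], "claw": -1},
    {"xyz": [0, 28, 7], "twist": [3, 0, 0], "claw": -1},
    {"xyz": [0, 28, 7], "twist": [3, 0, 0], "claw": -1},
    {"xyz": [0, 28, 7], "twist": [3, 0, 0], "claw": -1},
    {"xyz": [0, 28, 7], "twist": [3, 0, 0], "claw": -1},
  ],
)

```text
time_s: 19.75
tcp_pos: [0.6056, -0.0466, 0.1291]
orientation: [0.202, 1.561, -0.202]
wrist_force: [-0.3, 1.1, -0.4]
gripper_width: 0.0106
```

```bash
python3 - <<'E'
from h import *
P,R,s=pose();print(P,np.degrees(np.arctan2(R[1,1],R[0,1])))
w=ctrl.snapshot("wrist");cv2.imwrite("pics/m0.png",w)
h=cv2.cvtColor(w,cv2.COLOR_BGR2HSV)
y,x=np.nonzero(cv2.inRange(h,(24,150,150),(35,255,255)));print("yellow",len(x))
cv2.imwrite("pics/m.png",cv2.resize(w[90:320,150:370],None,fx=2.6,fy=2.6,interpolation=2))
E
```

```text
[ 0.6056 -0.0466  0.1291] 75.27272203831305
yellow 92
```

View pics/m.png

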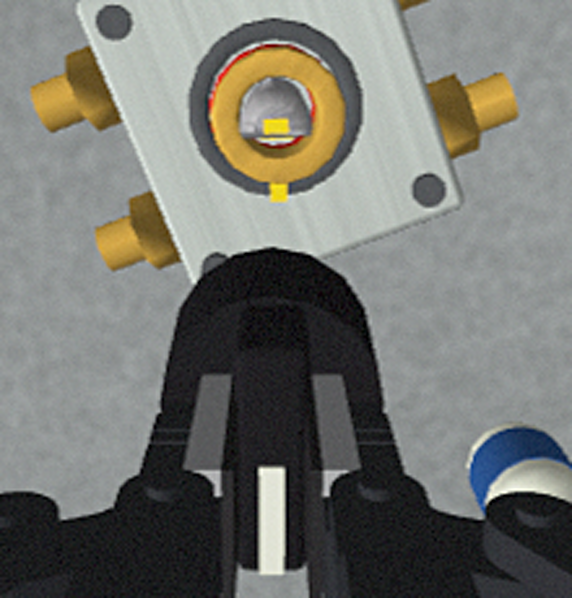

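>>> step_arm(
  plan=[
    {"xyz": [0, 1.5, -44], "twist": [-1, 0, 0], "claw": -1},
    {"xyz": [0, 1.5, -44], "twist": [-1, 0, 0], "claw": -1},
    {"xyz": [10, 1.5, -44], "twist": [-1, 0, 0], "claw": -1},
    {"xyz": [20, 1.5, -44], "twist": [-1, 0, 0], "claw": -1},
    {"xyz": [24, 1.5, -44], "twist": [-1, 0, 0], "claw": -1},
    {"xyz": [28, 1.5, -44], "twist": [-1, 0, 0], "claw": -1},
    {"xyz": [30, 1.5, -44], "twist": [-1, 0, 0], "claw": -1},
    {"xyz": [30, 1.5, -44], "twist": [-1, 0, 0], "claw": -1},
  ],
)

```text
time_s: 20.6
tcp_pos: [0.5636, -0.0336, 0.0987]
orientation: [0.188, 1.563, -0.188]
wrist_force: [-0.9, -0.3, -1.1]
gripper_width: 0.0105
```

>>> step_arm(
  plan=[
    {"xyz": [1, 0, 0], "twist": [0, 0, 0], "claw": -1},
    {"xyz": [2, 0, 0], "twist": [0, 0, 0], "claw": -1},
    {"xyz": [3, 0, 0], "twist": [0, 0, 0], "claw": -1},
    {"xyz": [4, 0, 0], "twist": [0, 0, 0], "claw": -1},
    {"xyz": [5, 0, 0], "twist": [0, 0, 0], "claw": -1},
    {"xyz": [6, 0, 0], "twist": [0, 0, 0], "claw": -1},
    {"xyz": [6, 0, 0], "twist": [0, 0, 0], "claw": -1},
    {"xyz": [6, 0, 0], "twist": [0, 0, 0], "claw": -1},
  ],
)

```text
time_s: 21.4
tcp_pos: [0.5635, -0.0335, 0.093]
orientation: [0.188, 1.563, -0.188]
wrist_force: [1.1, 0.4, -0.9]
gripper_width: 0.0102
```

>>> step_arm(
  plan=[
    {"xyz": [1, 0, 0], "twist": [0, 0, 0], "claw": -1},
    {"xyz": [2, 0, 0], "twist": [0, 0, 0], "claw": -1},
    {"xyz": [3, 0, 0], "twist": [0, 0, 0], "claw": -1},
    {"xyz": [4, 0, 0], "twist": [0, 0, 0], "claw": -1},
    {"xyz": [5, 0, 0], "twist": [0, 0, 0], "claw": -1},
    {"xyz": [6, 0, 0], "twist": [0, 0, 0], "claw": -1},
    {"xyz": [7, 0, 0], "twist": [0, 0, 0], "claw": -1},
    {"xyz": [7, 0, 0], "twist": [0, 0, 0], "claw": -1},
  ],
)

```text
time_s: 22.2
tcp_pos: [0.5634, -0.0336, 0.0859]
orientation: [0.188, 1.563, -0.188]
wrist_force: [-0.3, 0.2, -1.2]
gripper_width: 0.01
```

>>> step_arm(
  plan=[
    {"xyz": [1, 0, 0], "twist": [0, 0, 0], "claw": -1},
    {"xyz": [2, 0, 0], "twist": [0, 0, 0], "claw": -1},
    {"xyz": [3, 0, 0], "twist": [0, 0, 0], "claw": -1},
    {"xyz": [4, 0, 0], "twist": [0, 0, 0], "claw": -1},
    {"xyz": [4, 0, 0], "twist": [0, 0, 0], "claw": -1},
    {"xyz": [4, 0, 0], "twist": [0, 0, 0], "claw": -1},
    {"xyz": [4, 0, 0], "twist": [0, 0, 0], "claw": -1},
    {"xyz": [4, 0, 0], "twist": [0, 0, 0], "claw": -1},
  ],
)

```text
time_s: 23.0
tcp_pos: [0.5636, -0.0336, 0.0822]
orientation: [0.188, 1.562, -0.188]
wrist_force: [-0.7, -0.5, 3.5]
gripper_width: 0.0104
```

>>> step_arm(
  plan=[
    {"xyz": [1, 0, 0], "twist": [0, 0, 0], "claw": -1},
    {"xyz": [2, 0, 0], "twist": [0, 0, 0], "claw": -1},
    {"xyz": [3, 0, 0], "twist": [0, 0, 0], "claw": -1},
    {"xyz": [4, 0, 0], "twist": [0, 0, 0], "claw": -1},
    {"xyz": [5, 0, 0], "twist": [0, 0, 0], "claw": -1},
    {"xyz": [5, 0, 0], "twist": [0, 0, 0], "claw": -1},
    {"xyz": [5, 0, 0], "twist": [0, 0, 0], "claw": -1},
    {"xyz": [5, 0, 0], "twist": [0, 0, 0], "claw": -1},
  ],
)

```text
time_s: 23.8
tcp_pos: [0.5636, -0.0336, 0.0772]
orientation: [0.188, 1.562, -0.188]
wrist_force: [-1.7, 0.1, 6.4]
gripper_width: 0.0106
```

>>> step_arm(
  plan=[
    {"xyz": [1, 0, 0], "twist": [0, 0, 0], "claw": -1},
    {"xyz": [1.5, 0, 0], "twist": [0, 0, 0], "claw": -1},
    {"xyz": [2, 0, 0], "twist": [0, 0, 0], "claw": -1},
    {"xyz": [2.5, 0, 0], "twist": [0, 0, 0], "claw": -1},
    {"xyz": [2.5, 0, 0], "twist": [0, 0, 0], "claw": -1},
    {"xyz": [2.5, 0, 0], "twist": [0, 0, 0], "claw": -1},
    {"xyz": [2.5, 0, 0], "twist": [0, 0, 0], "claw": -1},
    {"xyz": [2.5, 0, 0], "twist": [0, 0, 0], "claw": -1},
  ],
)

```text
time_s: 24.6
tcp_pos: [0.5637, -0.0336, 0.0749]
orientation: [0.188, 1.562, -0.188]
wrist_force: [-1.2, 0.5, 8.6]
gripper_width: 0.0102
```

>>> step_arm(
  plan=[
    {"xyz": [0.5, 0, 0], "twist": [0, 0, 0], "claw": -1},
    {"xyz": [1, 0, 0], "twist": [0, 0, 0], "claw": -1},
    {"xyz": [1.5, 0, 0], "twist": [0, 0, 0], "claw": -1},
    {"xyz": [1.5, 0, 0], "twist": [0, 0, 0], "claw": -1},
    {"xyz": [1.5, 0, 0], "twist": [0, 0, 0], "claw": -1},
    {"xyz": [1.5, 0, 0], "twist": [0, 0, 0], "claw": -1},
    {"xyz": [1.5, 0, 0], "twist": [0, 0, 0], "claw": -1},
    {"xyz": [1.5, 0, 0], "twist": [0, 0, 0], "claw": -1},
  ],
)

```text
time_s: 25.4
tcp_pos: [0.5641, -0.0336, 0.0747]
orientation: [0.188, 1.561, -0.187]
wrist_force: [-6.0, 0.9, 23.5]
gripper_width: 0.0106
```

```bash
python3 - <<'E'
from h import *
a=ctrl.snapshot("scene");P,R,s=pose();print(P,s["wrist_force"],s["gripper_width"])
for im in(cv2.imread("pics/a.png"),a):
    h=cv2.cvtColor(im[185:235,215:265],cv2.COLOR_BGR2HSV)
    print("red px",cv2.countNonZero(cv2.inRange(h,(0,120,80),(8,255,255)))+cv2.countNonZero(cv2.inRange(h,(172,120,80),(180,255,255))))
for n in("nut","elbow","sealant"):print(n,ctrl.recognise("scene",n)[:1])
E
```

```text
[ 0.5641 -0.0336  0.0747] [-4.8636  0.7589 22.8282] 0.01039123463783498
red px 135
red px 22
nut [{'position': [0.735, -0.1548, 0.0163], 'p': 0.89}]
elbow [{'position': [0.7049, 0.1554, 0.0239], 'p': 0.55}]
sealant [{'position': [0.7275, 0.0169, 0.0453], 'p': 0.59}]
```

```bash
python3 -c "
from workcell import ctrl
print(ctrl.finish_job())"
```

```text
the job is handed in; nothing more can be done
None
```

I handed the job in at about 26 s. At hand-in the spacer was on the release ring, the knob was on the shaft, and the arm was gripping the knob and holding the ring down. `finish_job` gave no verdict.

- **Spacer:** the first grasp closed above it and touched nothing. The real fingertips sit about 37 mm short of the reported TCP, which I saw in both the wrist and scene pictures. I corrected the height and the second grasp held. After I let go, the scene picture showed the spacer lying flat on the ring.
- **Knob:** I gripped it by its bar with its pointer about 1–2° from the direction of the flat. It went on with almost no side force and met the spacer at the expected height.
- **Ring:** it gave way over about 8 mm, with the force rising from about 4 N to about 9 N as the spring should. It then met a firm stop, and I left about 23 N on it. Visible red in the scene picture fell from 135 to 22 pixels.
- **Bystanders:** the nut, elbow and bottle were each found within about 3 mm of where they started, which is within the detector's error.

I had used all 12 picture views by then, so the final pressed state was checked by force, height and pixel count, not by eye. A side force of about 5 N in x remained at the stop.

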